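Clear the grinder parts into the tray and hold the eye shield up

TASK

I am about to change the left-hand wheel of the bench grinder: lay the flat spanner in the long compartment of the blue tray and the yellow tool rest in the short one, each flat on the floor of its compartment and lengthwise along it. Then lift the grinder's eye shield by its red ball knob to 60 degrees up from shut (within about 5 degrees) and keep holding it there: it falls shut if let go, so finish while still holding it with the gripper. Leave the other things on the bench where they are.

Things in the scene. Friction and masses are not known exactly. Their poses are not given: they have to be found in the camera images.
- shield (a joint): Angle (rad) of the clear, yellow-framed eye shield over the left-hand wheel: 0 shut (on its stop, sloping 35 degrees below level towards the robot), growing as the free edge rises, end stop 1.75; 60 degrees (1.047) is 25 degrees above level. About 250 g; falls shut by its weight from any angle (1.5 N at the knob), no spring. Frame 114 wide, ends 110 mm from the hinge; then a 9 mm rod to the knob
- shield_hinge (a point): Point on the shield's hinge line, middle of its width, 225 mm above the bench, on the fixed green bench grinder (170 deep x 320 wide x 231 high mm, grey guards; right-hand wheel closed off, no shield). Hinge line along y; when shut, x points level away from the shield, into the grinder, whose centre is 60 mm along x and 135 mm along -y. Axes turn with the shield
- shield_knob (a point): Centre of the red ball knob, 28 mm in diameter, at the free end of the shield, 155 mm from the hinge: when shut 127 mm nearer the front than the hinge line and 89 mm below it (136 mm above the bench). The ball can turn between finger pads that close along the hinge line, so the gripper may stay pointing down all through the lift
- tray: Blue parts tray fixed to the bench, 220 (its x) x 188 (its y) x 16 mm high, walls and floor 4 mm thick. Origin: centre of its underside; x along both compartments. A third little cell at its +x, +y corner holds three brass nuts (fixed)
- tray_long (a point): Centre of the floor of the long compartment (the tray's -y half), 212 (along tray x) x 88 mm inside, floor 4 mm above the bench, walls 12 mm above the floor
- tray_short (a point): Centre of the floor of the short compartment (the tray's +y half, towards its -x end), 174 (along tray x) x 88 mm inside, floor 4 mm above the bench, walls 12 mm above the floor
- spanner: Flat steel spanner, lying flat, 185 long (its x) mm; ring at -x 32 mm across, open jaw at +x 38 mm across, both 8 mm thick; shank 17 mm wide and 7 mm thick. About 140 g. Origin: centre of its length, on its underside, under the shank; the grip fits there. Either end may point either way
- rest: Grinder's removed tool rest: flat yellow T-shaped steel plate lying flat, 150 long (its x) mm, 8 thick: stem 32 mm wide from x = -75 to +35 mm with a black slot mark, head 64 mm wide from +33 to +75 mm with a notch in its end. About 260 g. Origin: centre of its length, on its underside, under the stem; the grip fits there, close to its centre of mass. Either end may point either way
- sleeve: Bystander: dark steel taper sleeve standing upright, 33 mm wide, 128 mm high. Origin: centre of its underside
- screwdriver: Bystander: red-handled screwdriver lying on the bench, 200 mm long. Origin: its middle, at the underside
- coolant: Bystander: white bottle with a red cap, 60 mm wide, 160 mm high. Origin: centre of its underside
- wheel: Bystander: green spare grinding wheel lying flat, 124 mm across, 20 mm thick, 32 mm hole. Origin: centre of its underside
- bolt: Bystander: hexagon bolt lying on the bench, 70 mm long, head 19 mm. Origin: its middle, at the underside

How it is judged:
By the outcome, as a careful person would: the job done as asked, in the order asked, and still so for the second after the job is handed in, while the arm keeps its last pose, push and grip.
It also fails if it takes over 67 s, if anything falls off the work surface, if the arm or the gripper's body presses on something with over 40 N, if the wrist force passes 120 N, or if a joint passes its speed limit or range.

ROBOT

A 6-joint arm with a two-finger parallel gripper is mounted at the origin on the work surface. World frame = base frame: x ahead of the robot, y to its left, z up, the work surface at z = 0. Lengths are in m, angles in rad, forces in N, time in s.
With the tool pointing down it reaches from about 0.35 to 0.8 m from the base axis. Payload 7.3 kg.
Tool frame: the origin (TCP) lies on the front face of the gripper's body, between the roots of the fingers; the fingertips stand 73 mm ahead of it and the grasp point (between the pads) lies 54 mm ahead of it; z points along the fingers, y is the line along which they close (so a half turn about z gives the same grasp; the last joint's range is limited). The gripper opens to 85 mm and grips with 20 to 120 N. Pads are 22 mm wide; open, the fingers measure 114 mm over their backs; the gripper's body (76 mm by 85 mm) begins 54 mm behind the grasp point. The pads swing forward as they close: fully open they stand 13 mm farther back than shut.
Start: joints at [-1.294, 0.342, 1.524, -0, 1.275, -0.146], TCP at [0.215, -0.479, 0.304] pointing down, gripper open.
Joint ranges: [-2.53, 2.53], [-0.77, 2.02], [0.04, 2.7], [-1, 4.14], [0.28, 2.66], [-3.11, 3.11]. Speed limits (rad/s): [2.57, 2.57, 3.14, 3.14, 3.14, 3.14].

INTERFACE

Orientations are given as a unit quaternion [w, x, y, z].
In Python, from workcell import * gives the robot as it stands. The module is installed in compiled form; this text tells all that it offers.
- The arm moves only by the tool step_arm, never from a script. Its arguments are lists of equal length, an entry for each row: "rotation": the turn, a rotation vector about the world's x, y, z in degrees, a list of three; "slide": the shift along the world's x, y, z in m, a list of three; "fingers": the finger opening in m, from 0 to 0.0854. In form: {"rotation": [[ax, ay, az], ...], "slide": [[dx, dy, dz], ...], "fingers": [fingers, ...]}. A call has 1 to 20 rows; each row is the pose to reach, as a shift and turn from the pose commanded when the call began; what a row does not reach only later rows make up. A row lasts 1/12 s, in which the tool goes at most 41.7 mm and 7.16 degrees, less where a joint would pass 70% of its speed; a pose out of reach is approached as far as the arm can. A call with a gripper value outside its range is refused whole. The fingers move at their own pace and stop on an object; "newtons" is the grip in N (left out, the last holds). Time passes only in rows, so rows that repeat a pose let the fingers close. It gives the time, the measured TCP pose, the force, the opening and the grip force at its end, in the units of the state.
- read_state(): the state, without advancing time (a new reading comes with each control period).
- capture(name): name is "scene" or "top"; returns a dict with "color" (384x512x3 uint8, red, green, blue), "fx", "fy", "cx", "cy" (pixels), "k1" (the pictures are not rectified: a ray, as slopes to the right and down, at radius r is drawn at 1 + k1 r^2 times it, then the intrinsics apply), "R" (3x3) and "t" (3): a world point X has camera coordinates R X + t. Camera axes: x right, y down, z forward; pixel columns grow to the right and rows downward; lengths in m; the calibration is good to about 2 mm. A picture is of the moment at which its call begins. There is no depth.
- sign_off(): hands the job in; it is judged then, once.
The state is a dict: "t": time; "q": joint angles; "qd": joint speeds; "joint_efforts": joint torques, N m; "tool_pos": TCP position; "orientation": TCP orientation; "ft_force": force on the tool from outside, world axes, zero at the start; "ft_torque": the same for the moment, N m; "gripper_width": finger opening in m; "finger_force": force on a finger pad.
Only numpy, scipy, OpenCV 4.12 (cv2) and the standard library are available. Lean on these libraries where they do the work, as an engineer would, in place of code of your own. Each camera call takes 0.05 s, during which the arm holds its last target. There are 200 camera calls.

## Working session

There is one attempt and no reset: what is moved stays moved. The work goes in short steps, Python scripts to look and compute and a tool call to move; the robot and the scene stay as the last step left them, time stands still between calls to the robot, and variables do not carry over. Pictures are saved under pics/ and viewed, at most 10 in all, crops included, and the job is handed in when it is done.

Besides the shell and the picture viewer there is one more tool, called after ">>>" as a command line: name --argument value ..., lists and objects as JSON in quotes. step_arm: Moves the arm, as the interface text tells. Its arguments: {"type":"object","properties":{"rotation":{"type":"array","items":{"type":"array","items":{"type":"number"}}},"slide":{"type":"array","items":{"type":"array","items":{"type":"number"}}},"fingers":{"type":"array","items":{"type":"number"}},"newtons":{"type":"number"}},"required":["rotation","slide","fingers"]}

```bash
mkdir -p pics; cat > h.py <<'E'
from workcell import *
import numpy as np, cv2, pickle
def px(c,X):
    p=c["R"]@np.array(X,float)+c["t"]; s=p[:2]/p[2]; s=s*(1+c["k1"]*(s@s)); return np.array([c["fx"]*s[0]+c["cx"],c["fy"]*s[1]+c["cy"]])
def ray(c,u,v):
    d=np.array([(u-c["cx"])/c["fx"],(v-c["cy"])/c["fy"]]); s=d.copy()
    for _ in range(20): s=d/(1+c["k1"]*(s@s))
    R=np.array(c["R"]); return -R.T@c["t"], R.T@np.array([s[0],s[1],1])
def onz(c,u,v,z):
    o,d=ray(c,u,v); return o+d*(z-o[2])/d[2]
def two(c1,p1,c2,p2):
    o1,d1=ray(c1,*p1);o2,d2=ray(c2,*p2)
    s=np.linalg.lstsq(np.c_[d1,-d2],o2-o1,rcond=None)[0]
    a=o1+d1*s[0];b=o2+d2*s[1]; return (a+b)/2,np.linalg.norm(a-b)
def snap(n,f):
    c=capture(n); cv2.imwrite("pics/"+f+".png",cv2.resize(c["color"][:,:,::-1],None,fx=1.5,fy=1.5,interpolation=cv2.INTER_CUBIC)); pickle.dump(c,open(f+".pkl","wb")); return c
def load(f): return pickle.load(open(f+".pkl","rb"))
E
python3 - <<'E'
from h import *
for n in("scene","top"):
    c=snap(n,n+"0"); print(n,c["fx"],c["k1"],-np.array(c["R"]).T@c["t"])
print(read_state())
E
```

```text
scene 397.02541929084373 -0.012187413391099366 [ 1.2190913  -0.09964482  1.0312536 ]
top 424.96591361310385 0.0004950803000354572 [0.23904939 0.0971283  1.51371479]
{'t': 0.1, 'q': array([-1.29399877e+00,  3.42628329e-01,  1.52491247e+00,  6.95519769e-06,
        1.27540042e+00, -1.46027219e-01]), 'qd': array([ 0.00189036, -0.00248484, -0.00344321, -0.00054881, -0.00167939,
        0.00044033]), 'joint_efforts': array([ 2.53501887e-03, -4.34451020e+01, -2.46488160e+01, -8.19328784e-05,
        4.73296604e-03,  5.81151554e-06]), 'tool_pos': array([ 0.21536547, -0.47851201,  0.30331137]), 'orientation': array([-6.73061761e-04,  9.77735504e-01,  2.09840009e-01, -4.07376646e-05]), 'ft_force': array([-0.17193924,  0.99165687, -0.28854926]), 'ft_torque': array([-0.01409932,  0.09645193,  0.02117672]), 'finger_force': 0.0, 'gripper_width': 0.08520177709059477}
```

View pics/scene0.png

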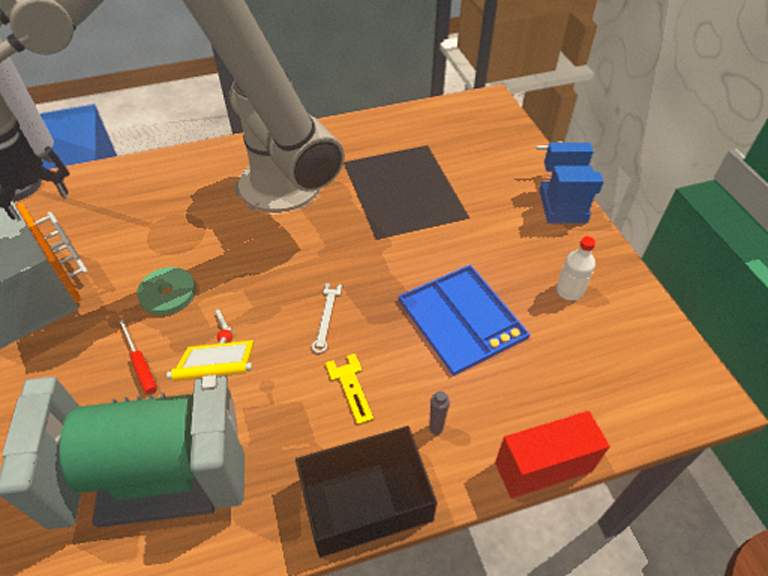

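View pics/top0.png

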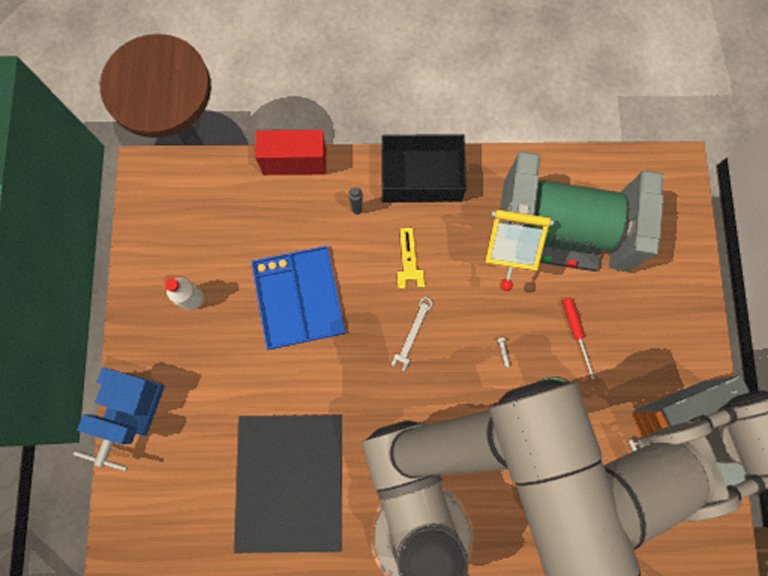

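The scene view shows the spanner (ring 319,347, jaw 332,287), the rest (350,390), the tray (465,320) and the knob (224,337). The top view (1.5x) shows the spanner from (426,302) to (400,362), the rest from (407,230) to (411,287) with its head towards the robot, the tray at (298,297) with nuts at top left, and the knob at (507,285).

```bash
cat > m.py <<'E'
from h import *
def mask(c,lo,hi,box):  # box in 1.5x px
    h=cv2.cvtColor(c["color"],cv2.COLOR_RGB2HSV); m=cv2.inRange(h,lo,hi); z=np.zeros_like(m)
    x0,y0,x1,y1=[int(b/1.5) for b in box]; z[y0:y1,x0:x1]=m[y0:y1,x0:x1]; return z
def big(m): return max(cv2.findContours(m,0,cv2.CHAIN_APPROX_NONE)[0],key=cv2.contourArea)
def pts(c,k,z): return np.array([onz(c,u,v,z)[:2] for u,v in k.reshape(-1,2)])
def rect(P):
    r=cv2.minAreaRect((P*1000).astype(np.float32)); b=cv2.boxPoints(r); e=max([b[1]-b[0],b[2]-b[1]],key=np.linalg.norm)
    return np.round(r[0],1),np.round(r[1],1),round(float(np.degrees(np.arctan2(e[1],e[0]))),1)
YEL=((22,120,110),(36,255,255));BLU=((105,120,60),(125,255,255));GRY=((0,0,135),(180,70,255));RED=((170,140,80),(180,255,255));RED2=((0,180,80),(4,255,255))
E
python3 - <<'E'
from m import *
s=load("scene0");t=load("top0")
for n,c,k,box,z in[("rest",t,YEL,(380,215,440,300),.008),("rest s",s,YEL,(310,345,390,430),.008),("tray",t,BLU,(240,235,360,360),.016),("tray s",s,BLU,(390,255,540,380),.016),("span",t,GRY,(385,290,440,375),.007),("span s",s,GRY,(305,275,350,360),.007)]:
    print(n,*rect(pts(c,big(mask(c,*k,box)),z)))
K=[]
for c,box in((t,(495,275,520,296)),(s,(210,325,236,346))):
    m=mask(c,*RED,box)|mask(c,*RED2,box);k=big(m);(u,v),r=cv2.minEnclosingCircle(k);K.append((u,v));print("knob",u,v,r)
print(two(t,K[0],s,K[1]), onz(t,*K[0],.136),onz(s,*K[1],.136))
# hinge ends of frame in top: yellow bar ends
m=mask(t,*YEL,(480,200,560,280)); k=big(m); print("frame px",cv2.boxPoints(cv2.minAreaRect(k))*1.5)
Y=k.reshape(-1,2);top=Y[Y[:,1]<Y[:,1].min()+6]
for q in(top[top[:,0].argmin()],top[top[:,0].argmax()]): print("hinge end",onz(t,*q,.225))
# screw, wheel/sleeve baseline
for n,p,z in[("sleeve",(356,195),.128),("bolt",(504,352),.008),("drvr",(573,318),.01),("bottle",(172,285),.16),("span ring",(426,303),.008),("span jaw",(401,362),.008)]: print(n,np.round(onz(t,p[0]/1.5,p[1]/1.5,z),3))
E
```

```text
rest [644.5  15.4] [147.6  64.6] 3.6
rest s [646.1  16.2] [150.3  63.6] 4.5
tray [546.5 285.5] [220.4 186.3] 11.6
tray s [552.1 283.6] [221.9 191.8] 11.5
span [459.2  10.6] [ 36.2 182.4] -23.9
span s [463.    9.3] [ 36.5 183. ] -23.8
knob 337.5 189.5 3.8079864978790283
knob 149.25 223.875 4.751744747161865
(array([ 0.54436517, -0.19270748,  0.13609123]), np.float64(5.105474420587154e-05)) [ 0.54438369 -0.19275261  0.136     ] [ 0.54430263 -0.19269153  0.136     ]
frame px [[485.13458 260.8269 ]
 [495.98077 206.59616]
 [550.49994 217.5    ]
 [539.6538  271.73077]]
hinge end [ 0.67659356 -0.15807472  0.225     ]
hinge end [ 0.66883978 -0.27247235  0.225     ]
sleeve [0.759 0.14  0.128]
bolt [ 0.408 -0.206  0.008]
drvr [ 0.488 -0.375  0.01 ]
bottle [0.545 0.539 0.16 ]
span ring [ 0.528 -0.024  0.008]
span jaw [0.387 0.039 0.008]
```

>>> step_arm --rotation '[[0,0,-20],[0,0,-48],[0,0,-48],[0,0,-48],[0,0,-48],[0,0,-48],[0,0,-48],[0,0,-48],[0,0,-48],[0,0,-48],[0,0,-48],[0,0,-48],[0,0,-48],[0,0,-48],[0,0,-48],[0,0,-48],[0,0,-48],[0,0,-48],[0,0,-48],[0,0,-48]]' --slide '[[0.02,0.03,0],[0.246,0.4885,-0.13],[0.246,0.4885,-0.13],[0.246,0.4885,-0.13],[0.246,0.4885,-0.13],[0.246,0.4885,-0.13],[0.246,0.4885,-0.13],[0.246,0.4885,-0.13],[0.246,0.4885,-0.13],[0.246,0.4885,-0.13],[0.246,0.4885,-0.13],[0.246,0.4885,-0.13],[0.246,0.4885,-0.13],[0.246,0.4885,-0.13],[0.246,0.4885,-0.13],[0.246,0.4885,-0.13],[0.246,0.4885,-0.13],[0.246,0.4885,-0.13],[0.246,0.4885,-0.13],[0.246,0.4885,-0.13]]' --fingers '[0.05,0.05,0.05,0.05,0.05,0.05,0.05,0.05,0.05,0.05,0.05,0.05,0.05,0.05,0.05,0.05,0.05,0.05,0.05,0.05]' --newtons 60

```text
t: 1.77
tool_pos: [0.4613, 0.0084, 0.1743]
orientation: [0.0, 0.978, -0.207, 0.0]
ft_force: [-0.0, -0.3, 0.9]
gripper_width: 0.0502
finger_force: 0.0
```

>>> step_arm --rotation '[[0,0,0],[0,0,0],[0,0,0],[0,0,0],[0,0,0],[0,0,0],[0,0,0],[0,0,0],[0,0,0],[0,0,0],[0,0,0],[0,0,0]]' --slide '[[0,0.0005,-0.03],[0,0.0005,-0.06],[0,0.0005,-0.08],[0,0.0005,-0.09],[0,0.0005,-0.0985],[0,0.0005,-0.0985],[0,0.0005,-0.0985],[0,0.0005,-0.0985],[0,0.0005,-0.0985],[0,0.0005,-0.0985],[0,0.0005,-0.0985],[0,0.0005,-0.0985]]' --fingers '[0.05,0.05,0.05,0.05,0.05,0.05,0,0,0,0,0,0]'

```text
t: 2.77
tool_pos: [0.462, 0.0101, 0.0766]
orientation: [0.0, 0.979, -0.206, 0.001]
ft_force: [-1.2, -1.5, 5.5]
gripper_width: 0.0137
finger_force: 58.7
```

>>> step_arm --rotation '[[0,0,0],[0,0,0],[0,0,0],[0,0,0],[0,0,0],[0,0,0]]' --slide '[[0,0,0.005],[0,0,0.02],[0,0,0.04],[0,0,0.06],[0,0,0.07],[0,0,0.07]]' --fingers '[0,0,0,0,0,0]'

```text
t: 3.27
tool_pos: [0.4626, 0.0102, 0.148]
orientation: [-0.0, 0.979, -0.206, 0.003]
ft_force: [0.7, -0.3, -0.6]
gripper_width: 0.0142
finger_force: 58.7
```

```bash
python3 - <<'E'
from h import *
c=snap("scene","s1"); im=c["color"][140:300,150:370,::-1]; cv2.imwrite("pics/s1c.png",cv2.resize(im,None,fx=3,fy=3,interpolation=cv2.INTER_CUBIC))
print(read_state()["gripper_width"],read_state()["ft_force"])
E
```

```text
0.013868951324475237 [-0.12015753 -0.56296041 -2.09266378]
```

View pics/s1c.png

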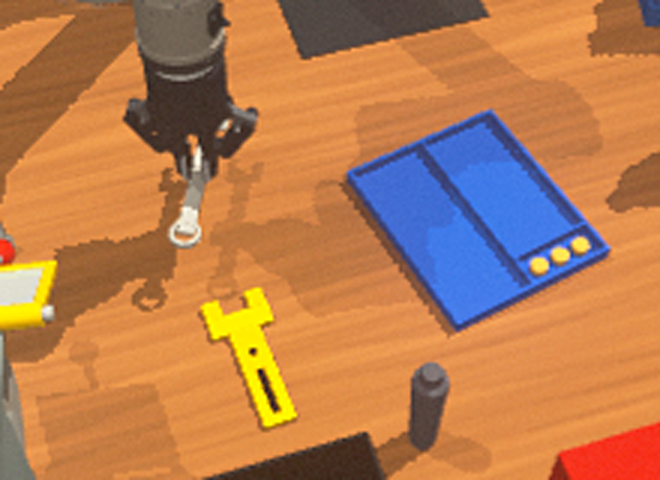

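The crop shows the spanner held level, its ring at (185,232) and clear of the bench. Next it goes to the tray.

>>> step_arm --rotation '[[0,0,4],[0,0,10],[0,0,16],[0,0,22],[0,0,28],[0,0,34],[0,0,35.4],[0,0,35.4],[0,0,35.4],[0,0,35.4],[0,0,35.4],[0,0,35.4]]' --slide '[[0.008,0.02,0],[0.02,0.05,0],[0.034,0.08,0],[0.046,0.11,0],[0.059,0.14,0],[0.072,0.17,0],[0.084,0.2,0],[0.093,0.22,0],[0.097,0.23,0],[0.097,0.23,0],[0.097,0.23,0],[0.097,0.23,0]]' --fingers '[0,0,0,0,0,0,0,0,0,0,0,0]'

```text
t: 4.32
tool_pos: [0.5577, 0.239, 0.1448]
orientation: [0.0, 0.995, 0.101, -0.001]
ft_force: [0.4, -1.1, -1.7]
gripper_width: 0.014
finger_force: 58.8
```

>>> step_arm --rotation '[[0,0,0],[0,0,0],[0,0,0],[0,0,0],[0,0,0],[0,0,0]]' --slide '[[0,0,-0.02],[0,0,-0.04],[0,0,-0.055],[0,0,-0.062],[0,0,-0.065],[0,0,-0.065]]' --fingers '[0,0,0,0,0,0]'

```text
t: 4.82
tool_pos: [0.5581, 0.239, 0.0809]
orientation: [0.0, 0.995, 0.101, -0.001]
ft_force: [0.1, 0.0, -1.5]
gripper_width: 0.0138
finger_force: 58.9
```

>>> step_arm --rotation '[[0,0,0],[0,0,0],[0,0,0],[0,0,0],[0,0,0],[0,0,0],[0,0,0],[0,0,0],[0,0,0]]' --slide '[[0,0,-0.001],[0,0,-0.001],[0,0,-0.001],[0,0,-0.001],[0,0,0.01],[0,0,0.04],[0,0,0.07],[0,0,0.09],[0,0,0.09]]' --fingers '[0,0.04,0.04,0.04,0.04,0.04,0.04,0.055,0.055]'

```text
t: 5.57
tool_pos: [0.5606, 0.241, 0.1764]
orientation: [-0.001, 0.995, 0.101, 0.005]
ft_force: [1.1, 0.6, 0.5]
gripper_width: 0.0551
finger_force: 0.0
```

>>> step_arm --rotation '[[0,0,-4],[0,0,-7.5],[0,0,-7.5],[0,0,-7.5],[0,0,-7.5],[0,0,-7.5],[0,0,-7.5],[0,0,-7.5],[0,0,-7.5],[0,0,-7.5],[0,0,-7.5]]' --slide '[[0.01,-0.025,0],[0.025,-0.065,0],[0.04,-0.105,0],[0.055,-0.14,0],[0.07,-0.175,0],[0.085,-0.21,0],[0.0875,-0.2242,0],[0.0875,-0.2242,0],[0.0875,-0.2242,0],[0.0875,-0.2242,0],[0.0875,-0.2242,0]]' --fingers '[0.055,0.055,0.055,0.055,0.055,0.055,0.055,0.055,0.055,0.055,0.055]'

```text
t: 6.48
tool_pos: [0.6454, 0.0178, 0.1705]
orientation: [-0.0, 0.999, 0.037, -0.0]
ft_force: [-0.7, 0.0, 0.6]
gripper_width: 0.0551
finger_force: 0.0
```

```bash
python3 - <<'E'
from m import *
c=snap("top","t2"); snap("scene","s2"); im=c["color"][140:260,150:320,::-1]; cv2.imwrite("pics/t2c.png",cv2.resize(im,None,fx=4,fy=4,interpolation=cv2.INTER_CUBIC))
s=load("s2")
for k,d,z in((c,(250,235,360,360),.011),(s,(390,255,540,380),.011)): print(rect(pts(k,big(mask(k,*GRY,d)),z)))
print(read_state()["tool_pos"])
E
```

```text
(array([438.3, 219.7]), array([162.5,  82.2]), 89.4)
(array([558. , 239.1]), array([182.3,  35.8]), 11.7)
[0.64560485 0.01764676 0.1705724 ]
```

View pics/t2c.png

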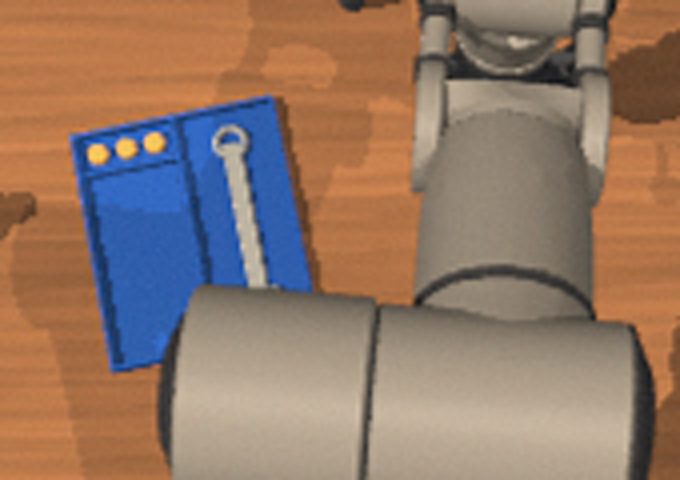

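The spanner lies in the long compartment, ring at (230,142) in the crop, measured at (558,239) mm and 11.7°, which is centred. Next is the rest.

>>> step_arm --rotation '[[0,0,0],[0,0,0],[0,0,0],[0,0,0],[0,0,0],[0,0,0],[0,0,0],[0,0,0],[0,0,0],[0,0,0],[0,0,0],[0,0,0]]' --slide '[[0,0,-0.03],[0,0,-0.06],[0,0,-0.08],[0,0,-0.09],[0,0,-0.0955],[0,0,-0.0955],[0,0,-0.0955],[0,0,-0.0955],[0,0,-0.0955],[0,0,-0.0955],[0,0,-0.0955],[0,0,-0.0955]]' --fingers '[0.055,0.055,0.055,0.055,0.055,0.055,0,0,0,0,0,0]' --newtons 70

```text
t: 7.58
tool_pos: [0.6469, 0.0161, 0.0771]
orientation: [0.0, 0.999, 0.036, 0.002]
ft_force: [-1.8, 1.5, 6.1]
gripper_width: 0.0288
finger_force: 68.8
```

>>> step_arm --rotation '[[0,0,0],[0,0,0],[0,0,0],[0,0,0],[0,0,0],[0,0,0],[0,0,0]]' --slide '[[0,0,0.005],[0,0,0.02],[0,0,0.04],[0,0,0.06],[0,0,0.07],[0,0,0.07],[0,0,0.07]]' --fingers '[0,0,0,0,0,0,0]'

```text
t: 8.17
tool_pos: [0.6459, 0.016, 0.145]
orientation: [0.0, 0.999, 0.036, 0.0]
ft_force: [0.2, -0.0, -2.7]
gripper_width: 0.0287
finger_force: 69.4
```

```bash
python3 - <<'E'
from m import *
s=snap("scene","s3"); im=s["color"][140:300,150:370,::-1]; cv2.imwrite("pics/s3c.png",cv2.resize(im,None,fx=3,fy=3,interpolation=cv2.INTER_CUBIC))
E
```

```text
(no output)
```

View pics/s3c.png

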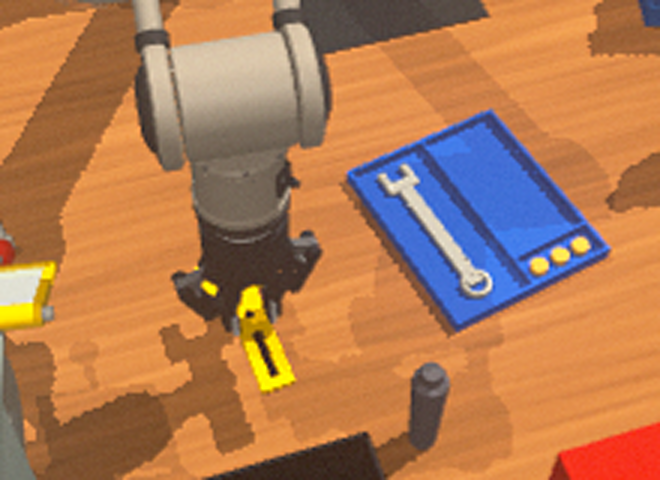

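The rest is held level, its stem end at (278,380) in the crop, and the spanner sits well in its compartment.

>>> step_arm --rotation '[[0,0,2],[0,0,4],[0,0,6],[0,0,7.5],[0,0,7.5],[0,0,7.5],[0,0,7.5],[0,0,7.5],[0,0,7.5],[0,0,7.5],[0,0,7.5],[0,0,7.5],[0,0,7.5],[0,0,7.5]]' --slide '[[-0.008,0.02,0],[-0.02,0.05,0],[-0.034,0.085,0],[-0.048,0.12,0],[-0.062,0.155,0],[-0.076,0.19,0],[-0.09,0.225,0],[-0.104,0.26,0],[-0.116,0.29,0],[-0.122,0.305,0],[-0.1243,0.3105,0],[-0.1243,0.3105,0],[-0.1243,0.3105,0],[-0.1243,0.3105,0]]' --fingers '[0,0,0,0,0,0,0,0,0,0,0,0,0,0]'

```text
t: 9.38
tool_pos: [0.5222, 0.3251, 0.1443]
orientation: [0.0, 0.995, 0.101, -0.0]
ft_force: [-0.5, -0.3, -2.4]
gripper_width: 0.0286
finger_force: 69.6
```

>>> step_arm --rotation '[[0,0,0],[0,0,0],[0,0,0],[0,0,0],[0,0,0],[0,0,0],[0,0,0]]' --slide '[[0,0,-0.02],[0,0,-0.04],[0,0,-0.055],[0,0,-0.062],[0,0,-0.065],[0,0,-0.0655],[0,0,-0.0655]]' --fingers '[0,0,0,0,0,0,0]'

```text
t: 9.97
tool_pos: [0.5217, 0.3248, 0.081]
orientation: [0.001, 0.995, 0.101, -0.001]
ft_force: [-5.6, -3.2, 8.2]
gripper_width: 0.0285
finger_force: 71.2
```

>>> step_arm --rotation '[[0,0,0],[0,0,0],[0,0,0],[0,0,0],[0,0,0],[0,0,0],[0,0,0],[0,0,0],[0,0,0],[0,0,0]]' --slide '[[0,0,0],[0,0,0],[0,0,0],[0,0,0],[0,0,0.01],[0,0,0.04],[0,0,0.08],[0,0,0.12],[0,0,0.16],[0,0,0.16]]' --fingers '[0.048,0.048,0.048,0.048,0.048,0.048,0.048,0.048,0.055,0.055]'

```text
t: 10.8
tool_pos: [0.5244, 0.3279, 0.2494]
orientation: [-0.003, 0.995, 0.101, 0.008]
ft_force: [1.8, 0.4, 1.6]
gripper_width: 0.055
finger_force: 0.0
```

>>> step_arm --rotation '[[0,0,-5],[0,0,-10],[0,0,-15],[0,0,-20],[0,0,-21.5],[0,0,-21.5],[0,0,-21.5],[0,0,-21.5],[0,0,-21.5],[0,0,-21.5],[0,0,-21.5],[0,0,-21.5],[0,0,-21.5],[0,0,-21.5],[0,0,-21.5],[0,0,-21.5],[0,0,-21.5],[0,0,-21.5]]' --slide '[[0.0012,-0.03,0.02],[0.0027,-0.065,0.02],[0.004,-0.1,0.02],[0.006,-0.14,0.02],[0.008,-0.18,0.02],[0.0095,-0.22,0.02],[0.011,-0.26,0.02],[0.013,-0.3,0.02],[0.0145,-0.34,0.02],[0.016,-0.38,0.02],[0.018,-0.42,0.02],[0.02,-0.46,0.02],[0.0218,-0.49,0.02],[0.0228,-0.51,0.02],[0.0232,-0.519,0.02],[0.0232,-0.519,0.02],[0.0232,-0.519,0.02],[0.0232,-0.519,0.02]]' --fingers '[0.06,0.06,0.06,0.06,0.06,0.06,0.06,0.06,0.06,0.06,0.06,0.06,0.06,0.06,0.06,0.06,0.06,0.06]'

```text
t: 12.3
tool_pos: [0.5448, -0.191, 0.2596]
orientation: [-0.0, 0.996, -0.085, -0.0]
ft_force: [0.2, -0.2, 0.4]
gripper_width: 0.0599
finger_force: 0.0
```

```bash
python3 - <<'E'
from m import *
s=snap("scene","s4"); c=snap("top","t4")
for k,d in((s,(390,255,540,380)),(c,(240,235,360,360))): print("rest",rect(pts(k,big(mask(k,*YEL,d)),.012)))
print("spanner",rect(pts(s,big(mask(s,*GRY,(390,255,490,370))),.011)))
# hinge direction from first top picture: yellow frame lower and upper bars
t=load("top0"); m=mask(t,*YEL,(480,200,560,280)); k=big(m)
hull=cv2.convexHull(k); q=cv2.approxPolyDP(hull,3,True).reshape(-1,2); print("frame corners",(q*1.5).tolist())
print(read_state()["tool_pos"])
im=s["color"][140:300,90:370,::-1]; cv2.imwrite("pics/s4c.png",cv2.resize(im,None,fx=2.8,fy=2.8,interpolation=cv2.INTER_CUBIC))
im=t["color"][130:200,310:450,::-1]; cv2.imwrite("pics/t0c.png",cv2.resize(im,None,fx=5,fy=5,interpolation=cv2.INTER_CUBIC))
E
```

```text
rest (array([520.3, 325.2]), array([147.9,  61.5]), 11.9)
rest (array([519.5, 324.1]), array([147.5,  58.8]), 10.7)
spanner (array([558.4, 237. ]), array([182. ,  36.4]), 10.3)
frame corners [[498.0, 210.0], [549.0, 217.5], [535.5, 268.5], [486.0, 261.0]]
[ 0.54494608 -0.19088189  0.25961349]
```

View pics/s4c.png

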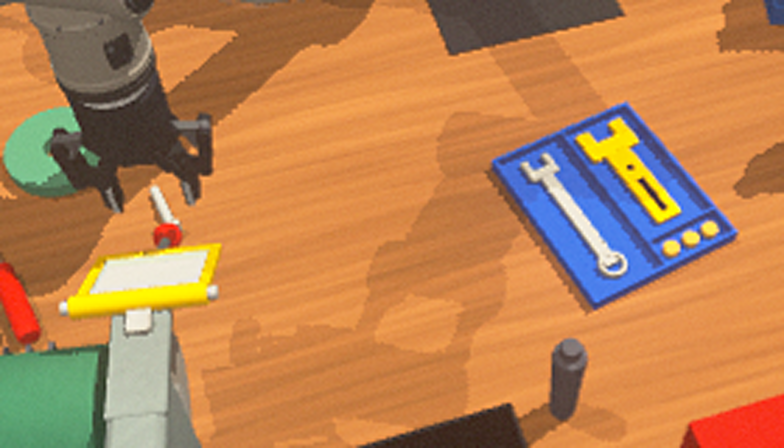

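View pics/t0c.png

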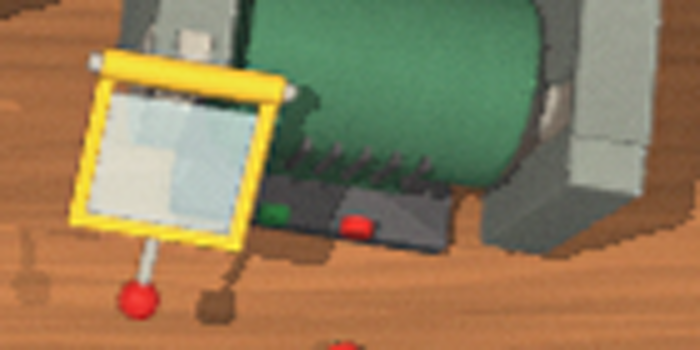

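Both parts lie flat in their compartments, the rest at (630,170) and the spanner at (575,215) in the crop. The hinge pins in the second crop are at (97,62) and (291,93).

```bash
python3 - <<'E'
from m import *
t=load("top0"); a=onz(t,310+97/5,130+62/5,.225);b=onz(t,310+291/5,130+93/5,.225);d=a-b
yaw=np.arctan2(-d[0],d[1]);mid=(a+b)/2;K=np.array([.5444,-.1927,.1361])
print(a,b,mid,np.degrees(yaw),np.degrees(np.arctan2(*(mid-K)[[1,0]])),np.linalg.norm((mid-K)[:2]))
for y in np.radians([-9,-10]):
  for g in(0,10,20,30,40,50,60,61):
    f=lambda g:155*np.array([-np.cos(np.radians(g-35))*np.cos(y),-np.cos(np.radians(g-35))*np.sin(y),np.sin(np.radians(g-35))])
    print(g,np.round(f(g)-f(0),1))
E
```

```text
[ 0.67861645 -0.15625888  0.225     ] [ 0.65679049 -0.27867655  0.225     ] [ 0.66770347 -0.21746772  0.225     ] -10.109093330900048 -11.357741592723416 0.1257663932886156
0 [0. 0. 0.]
10 [-13.3   2.1  23.4]
20 [-22.5   3.6  48.8]
30 [-27.1   4.3  75.4]
40 [-27.1   4.3 102.4]
50 [-22.5   3.6 129. ]
60 [-13.3   2.1 154.4]
61 [-12.2   1.9 156.9]
0 [0. 0. 0.]
10 [-13.3   2.3  23.4]
20 [-22.4   4.   48.8]
30 [-27.    4.8  75.4]
40 [-27.    4.8 102.4]
50 [-22.4   4.  129. ]
60 [-13.3   2.3 154.4]
61 [-12.2   2.1 156.9]
```

>>> step_arm --rotation '[[0,0,0],[0,0,0],[0,0,0],[0,0,0],[0,0,0],[0,0,0],[0,0,0],[0,0,0],[0,0,0],[0,0,0],[0,0,0],[0,0,0]]' --slide '[[0,0,-0.02],[0,0,-0.04],[0,0,-0.06],[0,0,-0.0705],[0,0,-0.0705],[0,0,-0.0705],[0,0,-0.0705],[0,0,-0.0705],[0,0,-0.0705],[0,0,-0.0705],[0,0,-0.0705],[0,0,-0.0705]]' --fingers '[0.06,0.06,0.06,0.06,0.06,0.06,0.01,0.01,0.01,0.01,0.01,0.01]' --newtons 50

```text
t: 13.4
tool_pos: [0.5454, -0.1922, 0.1904]
orientation: [0.0, 0.996, -0.086, 0.001]
ft_force: [-0.0, 2.7, 5.5]
gripper_width: 0.0254
finger_force: 48.7
```

>>> step_arm --rotation '[[0,0,0],[0,0,0],[0,0,0],[0,0,0],[0,0,0],[0,0,0],[0,0,0],[0,0,0],[0,0,0],[0,0,0],[0,0,0],[0,0,0],[0,0,0],[0,0,0],[0,0,0],[0,0,0],[0,0,0],[0,0,0]]' --slide '[[-0.0036,0.0006,0.0056],[-0.0072,0.0012,0.0114],[-0.0133,0.0023,0.0234],[-0.0184,0.0032,0.0359],[-0.0224,0.004,0.0488],[-0.0252,0.0044,0.062],[-0.027,0.0048,0.0754],[-0.0276,0.0049,0.0889],[-0.027,0.0048,0.1024],[-0.0252,0.0044,0.1158],[-0.0224,0.004,0.129],[-0.0184,0.0032,0.1419],[-0.016,0.0028,0.148],[-0.0133,0.0023,0.1544],[-0.0133,0.0023,0.1544],[-0.0133,0.0023,0.1544],[-0.0133,0.0023,0.1544],[-0.0133,0.0023,0.1544]]' --fingers '[0.01,0.01,0.01,0.01,0.01,0.01,0.01,0.01,0.01,0.01,0.01,0.01,0.01,0.01,0.01,0.01,0.01,0.01]'

```text
t: 14.9
tool_pos: [0.5315, -0.1898, 0.3425]
orientation: [-0.0, 0.996, -0.086, -0.0]
ft_force: [3.2, 4.3, -3.2]
gripper_width: 0.0253
finger_force: 49.4
```

```bash
python3 - <<'E'
from m import *
s=snap("scene","s5"); st=read_state(); print(st["tool_pos"],st["ft_force"],st["gripper_width"],st["finger_force"])
t=snap("top","t5")
print("pred knob at 60:",px(s,(.5311,-.1904,.2905)),px(t,(.5311,-.1904,.2905)))
for k,b in((s,(130,200,280,400)),(t,(470,200,560,330))):
    m=mask(k,*RED,b)|mask(k,*RED2,b)
    print([ (np.round(cv2.minEnclosingCircle(q)[0],1),cv2.contourArea(q)) for q in cv2.findContours(m,0,2)[0]])
im=s["color"][110:290,70:350,::-1]; cv2.imwrite("pics/s5c.png",cv2.resize(im,None,fx=2.8,fy=2.8,interpolation=cv2.INTER_CUBIC))
E
```

```text
[ 0.53149535 -0.18979461  0.34247212] [ 3.50526981  5.3648832  -3.99927201] 0.02542250277607321 49.42598819732666
pred knob at 60: [136.27480899 183.64584652] [347.28781902 182.49960687]
[(array([ 95. , 247.5]), 210.0), (array([136.6, 184.9]), 54.5)]
[(array([346.6, 186. ]), 17.5)]
```

View pics/s5c.png

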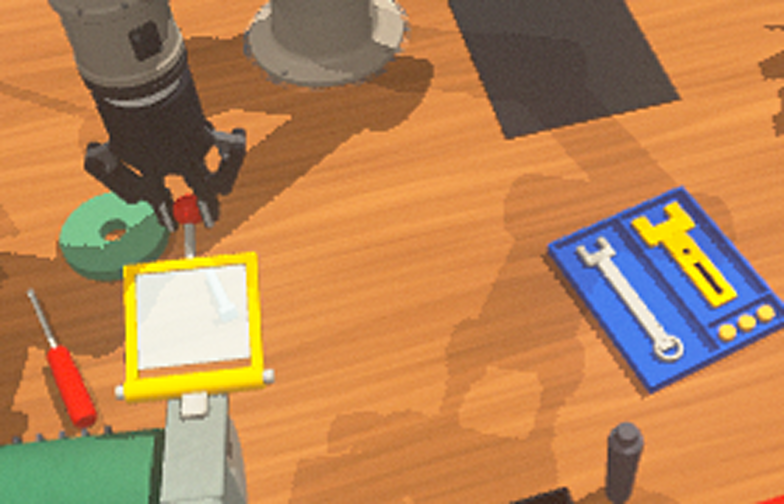

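The knob is between the pads at (187,210) in the crop, within about 1 px of where 60° should put it. The shield is up, and both parts and the bystanders are in place.

```bash
python3 -c "
from workcell import *
print(sign_off())"
```

```text
the job is handed in; nothing more can be done
None
```

The spanner lies flat in the tray's long compartment and the tool rest in the short one, and the gripper is still holding the eye shield by its knob at about 60° up; the job is handed in.

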